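Clamp a core pin in the bench gauge with the ratchet stop

TASK

Take the long plain core pin (the one without a collar) from the wooden rack, lay its steel rod in the vee of the pin gauge and slide it under the spindle gently until its tip is home against the stop, then let go of it. Then turn the ratchet knob on top of the gauge clockwise, seen from above, until the spindle has come down on the pin and the ratchet slips by at least 30 degrees, but by no more than a quarter turn in all; turn only the ratchet knob, never the thimble under it, so that the pin is not squeezed hard. Leave the pin home and clamped, and everything else where it stands.

Things in the scene. Friction and masses are not known exactly. Their poses are not given: they have to be found in the camera images.
- pin_grip (a point): Centre of the handle of the core pin to gauge: square light-wood handle 50 mm long, 14 x 14 mm (x -25 to 25 mm), then a plain round steel rod 10 mm in diameter along its x (x 25 to 115 mm, the tip). 0.075 kg, varying by a third, balance point about 60 mm ahead of this point. Lies level in one of the rack's slots, axis 45 mm above the table; fingers fit within 17 mm of this point.
- pin_tip (a point): Centre of the flat end face of that pin's rod; x along the rod, away from the handle.
- pin: The same pin as a whole; its origin is the same point as its handle's centre, same axes.
- pin_short_grip (a point): Bystander: handle centre of a like pin whose rod is shorter (tip at 85 mm). In another slot of the rack; leave it there.
- pin_collar_grip (a point): Bystander: handle centre of a like pin, 115 mm to the tip, with a collar 18 mm in diameter and 10 mm wide on the rod, close to the handle. In another slot of the rack; leave it there.
- rack: Fixed wooden rack; origin on the table under the middle slot's handle centre, x along the pins to their tips. Board 165 x 190 x 10 mm; two cross rails with open notches carry the pins: under the rear of the handles (x -25 to -18 mm, top 46 mm above the table) and under the rods (x 68 to 76 mm, top 49 mm). Slots at y -60, 0, 60 mm; lift pins straight up.
- gauge: Fixed upright grey C-shaped bench gauge; origin on the table under the vertical spindle axis; x is the way the pin slides in, to the stop. Base x -63 to 62, y -35 to 35, 16 mm high. Column x 31 to 61 mm; head over the vee, x -15 to 61, y -16 to 16, z 88 to 116 mm; thimble and ratchet knob above it. With the pin home its handle centre is at x -90 mm, free in front of the base.
- seat (a point): Point on the stop's face where the centre of the pin's tip belongs: 25 mm beyond the spindle axis, 55 mm above the table; axes as the gauge. The vee: open-topped 90 degree steel rail along the gauge's x, from 85 to 5 mm before this point, mouth 18 mm wide, edges 57 mm above the table; the 10 mm rod lying in it has its axis 55 mm above the table, level with this point.
- stop: The stop: an upright flat steel plate 16 mm wide and 20 mm high on the column, across the end of the vee. Its origin is on the face that meets the pin's tip; x points into it. Rigid. The pin is to be slid against it with less than 20 N.
- spindle: Steel spindle, 8 mm in diameter, vertical; its origin is the centre of its flat lower end, which comes down on the pin from above. Does not turn. At the start the end is 2.2 to 5.3 mm above where the rod's top will be (60 mm above the table). Pushing the knob down hard also drives it down.
- thimble (a joint): Turn of the thimble (aluminium barrel 26 mm in diameter, 35 mm high, above the head), rad, growing clockwise seen from above; each rad lowers spindle, thimble and knob by 2.5 mm. About 0.9 to 2.1 rad from the start bring the spindle onto the pin. It turns against about 0.06 N m and stays where left. Gripped and turned itself, it crushes the pin.
- ratchet (a joint): Slip of the ratchet knob relative to the thimble, rad, 0 at the start, growing clockwise seen from above. The knob carries the thimble with it until the torque reaches 0.10 N m (in either direction), then it slips smoothly with that torque; the spindle then presses on the pin with about 16 N.
- knob_grip (a point): Ratchet knob, the topmost part: upright ribbed steel cylinder 20 mm in diameter, 34 mm high, on the spindle axis. This point is on its axis, 12 mm below its top, 22 mm above its lower edge; z up. A 5 mm neck parts it from the wider thimble: fingertips more than 27 mm below this point meet the thimble. It sinks 2.5 mm per rad of the thimble.
- candle_a: Bystander: red pillar candle, 66 mm in diameter, 75 mm high; origin at the centre of its underside.
- candle_b: Bystander: another such candle; origin at the centre of its underside.
- tealight: Bystander: dark small candle, 38 mm in diameter, 18 mm high; origin at the centre of its underside.
- mould: Bystander: open aluminium cup mould, 72 mm in diameter at the rim, 85 mm high; origin at the centre of its underside.
- scraper: Bystander: flat scraper with a wooden handle, lying on the table; origin at its underside.
Not all that is in view belongs to the job. Of the things that look like the gauge, the larger one is meant. What is shaped like the pin but turquoise is not meant.

How it is judged:
By the outcome, as a careful person would: the job done as asked, in the order asked, and still so for the second after the job is handed in, with the robot touching nothing.
It also fails if it takes over 72 s, if anything falls off the work surface, if the arm or the gripper's body presses on something with over 40 N, if the wrist force passes 120 N, or if a joint passes its speed limit or range.

ROBOT

A 6-joint arm with a two-finger parallel gripper is mounted at the origin on the work surface. World frame = base frame: x ahead of the robot, y to its left, z up, the work surface at z = 0. Lengths are in m, angles in rad, forces in N, time in s.
With the tool pointing down it reaches from about 0.35 to 0.775 m from the base axis. Payload 5.5 kg.
Tool frame: the origin (TCP) lies at the very end of the fingers, on their centre line; the grasp point (between the pads) lies behind it (env.hold_point_z is the z of the grasp point in the tool frame, in m); z points along the fingers, y is the line along which they close (so a half turn about z gives the same grasp; the last joint's range is limited). The gripper opens to 85 mm and grips with 20 to 120 N. Pads are 22 mm wide; open, the fingers measure 114 mm over their backs; the gripper's body (76 mm by 85 mm) begins 54 mm behind the grasp point. The pads swing forward as they close: fully open they stand 13 mm farther back than shut.
Start: joints at [-1.308, 0.313, 0.046, 1.304, 0, 1.431], TCP at [0.225, -0.529, 0.231] pointing down, gripper open.
Joint ranges: [-2.76, 2.76], [-0.86, 1.69], [-1.03, 1.26], [-2.2, 2.34], [-1.47, 1.5], [-3.14, 3.14]. Speed limits (rad/s): [2.57, 2.57, 3.14, 3.14, 3.14, 3.14].

INTERFACE

Orientations are given as a unit quaternion [w, x, y, z].
In Python, from workcell import env gives the robot as it stands.
- The arm moves only by the tool arm_command, never from a script. Its argument "rows" is a list of rows, each an object with "delta_pos": the shift along the tool's x, y, z scaled (see below), a list of three; "rot": the turn, a rotation vector about the tool's x, y, z scaled (see below), a list of three; "fingers": the closure, from 0 (fully open) to 1 (shut). A call has 1 to 20 rows; each row shifts and turns the commanded pose from where the row before left it, along the tool's axes as they then stand; what a row does not reach is not made up. The controller multiplies each number of a shift by 0.02 m and each number of a turn by 360 degrees. A row lasts 1/10 s, in which the tool goes at most 50 mm and 8.59 degrees, less where a joint would pass 70% of its speed; a pose out of reach is approached as far as the arm can. A call with a number of a shift or a turn outside -1 to 1 is refused whole. A call with a gripper value outside its range is refused whole. The fingers move at their own pace and stop on an object; "squeeze" is the grip in N (left out, the last holds). Time passes only in rows, so rows that do not move let the fingers close. It gives the time, the measured TCP pose, the force and the opening at its end, in the units of the state.
- env.get_state(): the state, without advancing time (a new reading comes with each control period).
- env.read_camera(name): name is "scene" or "top" or "wrist"; returns (picture, depth): 384x512x3 uint8, blue, green, red; 384x512 float32, m along the optical axis (not along the pixel's ray), 0 where there is no reading.
- env.get_calibration(name): a dict with "mtx" (3x3 intrinsics, pixels), "R" (3x3) and "t" (3): a world point X has camera coordinates R X + t. Camera axes: x right, y down, z forward; pixel columns grow to the right and rows downward; lengths in m; the calibration is good to about 2 mm. A picture is of the moment at which its call begins: read the wrist's pose just before it. get_calibration takes no time and is no camera call; for the wrist camera it gives the pose at the moment of the call.
- env.hand_in(): hands the job in, once; it reports no verdict.
The state is a dict: "clock": time; "joint_pos": joint angles; "qvel": joint speeds; "tau": joint torques, N m; "tcp_pos": TCP position; "orientation": TCP orientation; "wrist_force": force on the tool from outside, world axes, zero at the start; "ft_torque": the same for the moment, N m; "finger_gap": finger opening in m.
Only numpy, scipy, OpenCV 4.12 (cv2) and the standard library are available. Lean on these libraries where they do the work, as an engineer would, in place of code of your own. Each camera call takes 0.05 s, during which the arm holds its last target. There are 200 camera calls.

## Working session

There is one attempt and no reset: what is moved stays moved. The work goes in short steps, Python scripts to look and compute and a tool call to move; the robot and the scene stay as the last step left them, time stands still between calls to the robot, and variables do not carry over. Pictures are saved under pics/ and viewed, on a budget of 10 in all, crops included, one or two more only if the job needs it, and the job is handed in when it is done.

Besides the shell and the picture viewer there is one more tool, called after ">>>" by a JSON object that holds its "api" and its "payload", one argument or row to a line. arm_command: Moves the arm, as the interface text tells. Shifts and turns lie within -1 to 1; 1 stands for 0.02 m of shift or 360 degrees of turn. Its arguments: {"type":"object","properties":{"rows":{"type":"array","items":{"type":"object","properties":{"delta_pos":{"type":"array","items":{"type":"number","minimum":-1,"maximum":1}},"rot":{"type":"array","items":{"type":"number","minimum":-1,"maximum":1}},"fingers":{"type":"number"}}}},"squeeze":{"type":"number"}},"required":["rows"]}

```bash
ls; mkdir -p pics
cat > h.py <<'E'
import numpy as np, cv2
from workcell import env
def shot(n):
    c=env.get_calibration(n); im,d=env.read_camera(n); return im,d,c
def pts(d,c):
    v,u=np.indices(d.shape); K=c["mtx"]
    P=np.stack([(u-K[0,2])/K[0,0]*d,(v-K[1,2])/K[1,1]*d,d],-1)
    return (P-np.array(c["t"]).ravel())@np.array(c["R"])
def ray(c,u,v,z):
    R=np.array(c["R"]);t=np.array(c["t"]).ravel()
    o=-R.T@t; r=R.T@np.linalg.solve(c["mtx"],[u,v,1.]); return o+r*(z-o[2])/r[2]
def proj(c,X):
    p=np.array(c["mtx"])@(np.array(c["R"])@X+np.array(c["t"]).ravel()); return p[:2]/p[2]
E
python3 - <<'E'
from h import *
print(env.hold_point_z, env.get_state())
a=[]
for n in("scene","top"):
    im,d,c=shot(n); np.savez(f"{n}0.npz",im=im,d=d,**c); cv2.imwrite(f"pics/{n}0.png",cv2.resize(im,(768,576)))
    print(n,c["mtx"][0],-np.array(c["R"]).T@np.array(c["t"]).ravel())
E
```

```text
pics
-0.0187 {'clock': 0.0, 'joint_pos': array([-1.30761203e+00,  3.14030438e-01,  4.49897926e-02,  1.30361927e+00,
       -5.15859376e-05,  1.43122860e+00]), 'qvel': array([ 6.48040403e-05,  1.79595905e-03,  2.02987459e-03, -1.67079970e-03,
       -5.22358705e-04, -8.53615070e-05]), 'tau': array([ 1.92455809e-03, -4.80619597e+01,  2.98537105e+01,  1.93099579e-02,
       -2.61131754e-05,  1.08439525e-05]), 'tcp_pos': array([ 0.22523037, -0.52849099,  0.23039622]), 'orientation': array([-9.28422248e-04,  9.79791848e-01,  2.00017664e-01, -8.32996799e-05]), 'wrist_force': array([-0.31693666,  0.46490416,  0.51354228]), 'ft_torque': array([ 0.06903202, -0.03934368,  0.02288508]), 'finger_gap': 0.085261068177695}
scene [391.00042613   0.         259.60664682] [1.01005827 0.45655211 1.00299085]
top [374.3737729    0.         253.51224622] [0.45584548 0.03924108 1.01786491]
```

View pics/scene0.png

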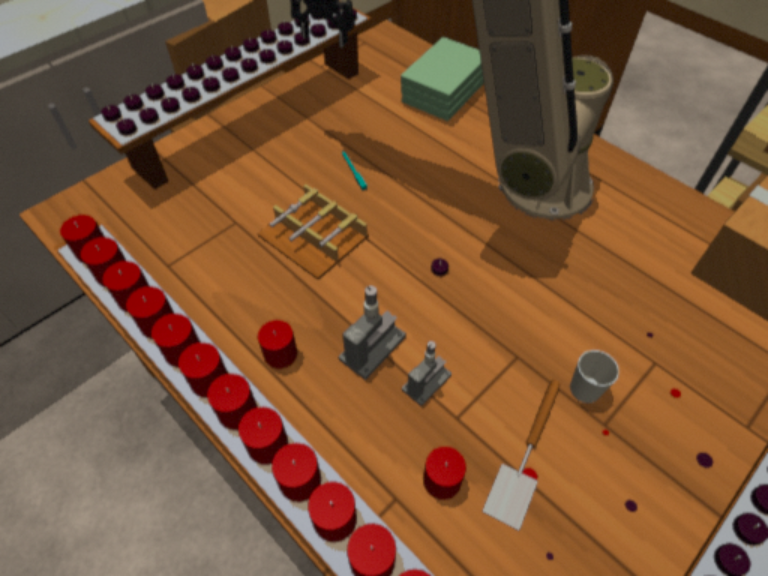

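View pics/top0.png

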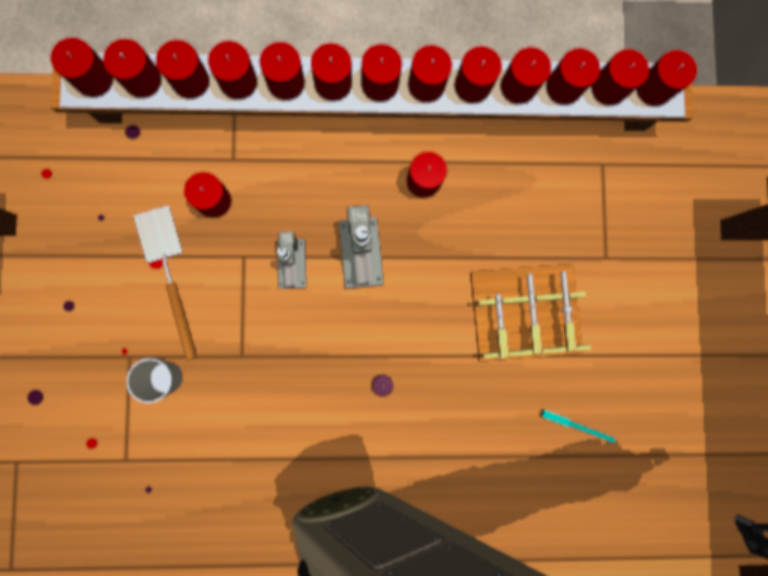

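The top view has three candidates in the rack, with handles at (503,342), (536,340) and (570,335). The turquoise decoy is at (578,426). The large gauge is at (361,245) and the small one at (291,260). The left pin is the short one, so I'll crop the rack closely to tell the other two apart.

Run:
```python
from h import *
t=np.load("top0.npz");s=np.load("scene0.npz")
a=cv2.resize(t["im"][172:245,305:400],None,fx=4.2,fy=5,interpolation=cv2.INTER_CUBIC)
b=cv2.resize(s["im"][118:188,168:250],None,fx=4.8,fy=5.2,interpolation=cv2.INTER_CUBIC)
h=365;a=cv2.resize(a,(399,h));b=cv2.resize(b,(395,h))
cv2.imwrite("pics/crop1.png",np.hstack([a,b]))
im=t["im"];P=pts(t["d"],t);hsv=cv2.cvtColor(im,cv2.COLOR_BGR2HSV)
# handles: points with z .047-.06 in rack area (top view)
Q=P[165:245,305:400];m=(Q[...,2]>.035)&(Q[...,2]<.06)
n,l=cv2.connectedComponents(m.astype(np.uint8))
for i in range(1,n):
    q=Q[l==i]
    if len(q)>8: print("rack",len(q),q.mean(0).round(4),q.min(0).round(4),q.max(0).round(4))
Q=P[130:200,215:265]; 
for lo,hi in((.008,.03),(.05,.065),(.1,.125),(.125,.16),(.165,.25)):
    q=Q[(Q[...,2]>lo)&(Q[...,2]<hi)]
    if len(q):print(lo,len(q),q.mean(0).round(4),q.min(0).round(4),q.max(0).round(4))
m=((Q[...,2]>.010)&(Q[...,2]<.024)).astype(np.uint8)
Z=np.argwhere(m); print("base rect",cv2.minAreaRect(Q[m>0][:,:2].astype(np.float32)))
```

```text
rack 1094 [ 0.4911 -0.275   0.0475] [ 0.4287 -0.3712  0.0352] [ 0.5786 -0.1742  0.0557]
0.008 658 [0.609  0.0315 0.0145] [ 0.5516 -0.0091  0.008 ] [0.6804 0.0697 0.0293]
0.05 136 [0.5845 0.0277 0.0533] [0.5582 0.0136 0.0501] [0.6525 0.0528 0.0581]
0.1 290 [0.6468 0.035  0.1134] [0.6016 0.0149 0.1006] [0.6791 0.0546 0.1182]
0.125 51 [0.6097 0.0312 0.1482] [0.6049 0.0182 0.1272] [0.6215 0.042  0.1598]
0.165 82 [0.6156 0.031  0.1924] [0.6074 0.0214 0.1652] [0.6259 0.0397 0.2007]
base rect ((0.616279125213623, 0.030780252069234848), (0.12453829497098923, 0.06975594162940979), 5.930655002593994)
```

View pics/crop1.png

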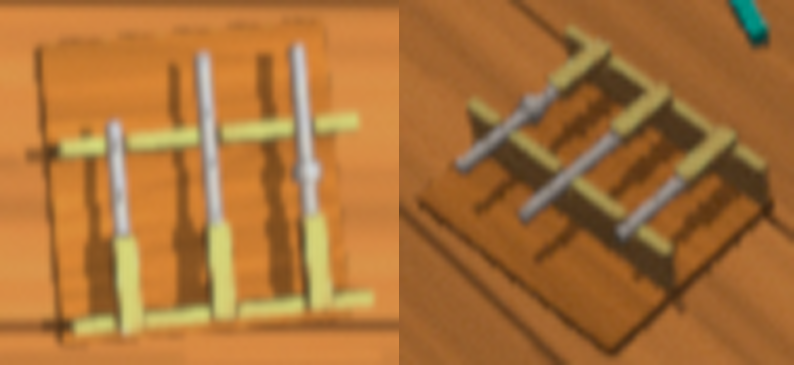

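The collar is on the right pin at crop (308,172) and the left pin is short, so the middle pin is the target. Next I'll measure its pose and plan the approach.

```bash
cat >> h.py <<'E'
from scipy.spatial.transform import Rotation as Ro
def pose():
    s=env.get_state(); q=s["orientation"]; return s,np.array(s["tcp_pos"]),Ro.from_quat([q[1],q[2],q[3],q[0]])
def to(target,yaw):
    """units for tool-frame shift/turn to reach TCP target, tool down, tool x at yaw(deg)"""
    s,p,R=pose(); T=Ro.from_euler('z',yaw,degrees=True)*Ro.from_euler('x',180,degrees=True)
    d=R.inv().apply(np.array(target)-p); r=(R.inv()*T).as_rotvec()
    print("tcp",p.round(4),"j6",np.round(s["joint_pos"],3),"shift units",(d/.02).round(3),"rot units",(r/(2*np.pi)).round(5),"deg",np.degrees(r).round(2)," F",np.round(s["wrist_force"],1),"gap",round(float(s["finger_gap"]),4))
E
python3 - <<'E'
from h import *
t=np.load("top0.npz");s=np.load("scene0.npz")
im=t["im"];hsv=cv2.cvtColor(im,cv2.COLOR_BGR2HSV)
tip=ray(t,353.3,183,.047);rear=ray(t,358.3,235.5,.047);jn=ray(t,305+217/4.2,172+225/5,.05)
print("tip",tip,"rear",rear,"junction",jn,"len",np.linalg.norm(tip-rear))
v=tip-rear;yaw=np.degrees(np.arctan2(v[1],v[0]));u=v/np.linalg.norm(v)
print("yaw",yaw,"grip from rear",rear+u*.025,"from tip",tip-u*.115)
# verify in scene view: project
g=(rear+u*.025+tip-u*.115)/2;g[2]=.045
for X in(g,tip): p=proj(s,X);print("scene crop px",(p-[168,118])*[395/82,365/70])
to([g[0],g[1],.15],yaw)
E
```

```text
tip [ 0.57324038 -0.26766846  0.047     ] rear [ 0.43517293 -0.2775051   0.047     ] junction [ 0.48337118 -0.27343779  0.05      ] len 0.13841741027905086
yaw 4.07516294441001 grip from rear [ 0.46010973 -0.27572847  0.047     ] from tip [ 0.45853114 -0.27584094  0.047     ]
scene crop px [240.76987092 110.95646209]
scene crop px [120.00520797 210.28065211]
tcp [ 0.2253 -0.5286  0.2305] j6 [-1.308  0.314  0.045  1.304  0.     1.431] shift units [15.719 -7.034  4.04 ] rot units [-2.600e-04  1.000e-05  5.278e-02] deg [-0.09  0.   19.  ]  F [ 0.7 -0.  -0.1] gap 0.0854
```

>>> {"api": "arm_command", "payload": {
  "rows": [
    {"delta_pos":[0.982,-0.44,0.25],"rot":[0,0,0],"fingers":0.5},
    {"delta_pos":[0.982,-0.44,0.25],"rot":[0,0,0],"fingers":0.5},
    {"delta_pos":[0.982,-0.44,0.25],"rot":[0,0,0],"fingers":0.5},
    {"delta_pos":[0.982,-0.44,0.25],"rot":[0,0,0],"fingers":0.5},
    {"delta_pos":[0.982,-0.44,0.25],"rot":[0,0,0],"fingers":0.5},
    {"delta_pos":[0.982,-0.44,0.25],"rot":[0,0,0],"fingers":0.5},
    {"delta_pos":[0.982,-0.44,0.25],"rot":[0,0,0],"fingers":0.5},
    {"delta_pos":[0.982,-0.44,0.25],"rot":[0,0,0],"fingers":0.5},
    {"delta_pos":[0.982,-0.44,0.25],"rot":[0,0,0],"fingers":0.5},
    {"delta_pos":[0.982,-0.44,0.25],"rot":[0,0,0],"fingers":0.5},
    {"delta_pos":[0.982,-0.44,0.25],"rot":[0,0,0],"fingers":0.5},
    {"delta_pos":[0.982,-0.44,0.25],"rot":[0,0,0],"fingers":0.5},
    {"delta_pos":[0.982,-0.44,0.25],"rot":[0,0,0],"fingers":0.5},
    {"delta_pos":[0.982,-0.44,0.25],"rot":[0,0,0],"fingers":0.5},
    {"delta_pos":[0.982,-0.44,0.25],"rot":[0,0,0],"fingers":0.5},
    {"delta_pos":[0.982,-0.44,0.25],"rot":[0,0,0.0176],"fingers":0.5},
    {"delta_pos":[0,0,0],"rot":[0,0,0.0176],"fingers":0.5},
    {"delta_pos":[0,0,0],"rot":[0,0,0.0176],"fingers":0.5},
    {"delta_pos":[0,0,0],"rot":[0,0,0],"fingers":0.5},
    {"delta_pos":[0,0,0],"rot":[0,0,0],"fingers":0.5}
  ],
  "squeeze": 40
}}

```text
clock: 2.1
tcp_pos: [0.4591, -0.2762, 0.151]
orientation: [-0.0, 0.999, 0.037, -0.0]
wrist_force: [0.6, -0.3, -0.4]
finger_gap: 0.0427
```

Run:
```python
from h import *
to([.4593,-.2758,.027],4.07)
im,d,c=shot("wrist");np.savez("w1.npz",im=im,d=d,**c);cv2.imwrite("pics/w1.png",im)
print(-np.array(c["R"]).T@np.array(c["t"]).ravel(), np.array(c["R"])[2])
for X in([.4593,-.2758,.052],[.574,-.2677,.045]):print(proj(c,np.array(X)))
```

```text
tcp [ 0.4591 -0.2762  0.151 ] j6 [-0.691  0.276 -0.205  1.09  -0.     2.377] shift units [ 0.013 -0.017  6.202] rot units [-5.0e-05  6.0e-05  4.1e-04] deg [-0.02  0.02  0.15]  F [ 0.6 -0.3 -0.4] gap 0.0427
[ 0.54243656 -0.27013186  0.2917714 ] [-0.32556667 -0.02471821 -0.94519593]
[254.52510054 189.41621345]
[255.19642689  31.9773982 ]
```

View pics/w1.png

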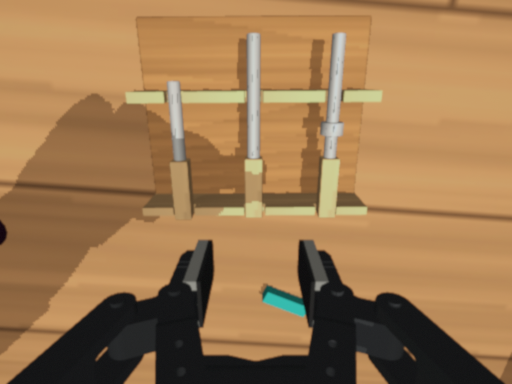

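The view agrees with the estimate to within 2 px: middle handle centre at (254,187), tip at (253,33). With this orientation joint 6 would be near its limit at the gauge, and the camera would end up at the knob. I'll turn the gripper half a turn before grasping.

>>> {"api": "arm_command", "payload": {
  "rows": [
    {"rot":[0,0,-0.0238],"delta_pos":[0,0,0],"fingers":0.5},
    {"rot":[0,0,-0.0238],"delta_pos":[0,0,0],"fingers":0.5},
    {"rot":[0,0,-0.0238],"delta_pos":[0,0,0],"fingers":0.5},
    {"rot":[0,0,-0.0238],"delta_pos":[0,0,0],"fingers":0.5},
    {"rot":[0,0,-0.0238],"delta_pos":[0,0,0],"fingers":0.5},
    {"rot":[0,0,-0.0238],"delta_pos":[0,0,0],"fingers":0.5},
    {"rot":[0,0,-0.0238],"delta_pos":[0,0,0],"fingers":0.5},
    {"rot":[0,0,-0.0238],"delta_pos":[0,0,0],"fingers":0.5},
    {"rot":[0,0,-0.0238],"delta_pos":[0,0,0],"fingers":0.5},
    {"rot":[0,0,-0.0238],"delta_pos":[0,0,0],"fingers":0.5},
    {"rot":[0,0,-0.0238],"delta_pos":[0,0,0],"fingers":0.5},
    {"rot":[0,0,-0.0238],"delta_pos":[0,0,0],"fingers":0.5},
    {"rot":[0,0,-0.0238],"delta_pos":[0,0,0],"fingers":0.5},
    {"rot":[0,0,-0.0238],"delta_pos":[0,0,0],"fingers":0.5},
    {"rot":[0,0,-0.0238],"delta_pos":[0,0,0],"fingers":0.5},
    {"rot":[0,0,-0.0238],"delta_pos":[0,0,0],"fingers":0.5},
    {"rot":[0,0,-0.0238],"delta_pos":[0,0,0],"fingers":0.5},
    {"rot":[0,0,-0.0238],"delta_pos":[0,0,0],"fingers":0.5},
    {"rot":[0,0,-0.0238],"delta_pos":[0,0,0],"fingers":0.5},
    {"rot":[0,0,-0.0238],"delta_pos":[0,0,0],"fingers":0.5}
  ]
}}

```text
clock: 4.15
tcp_pos: [0.4591, -0.2766, 0.1513]
orientation: [0.0, 0.036, 0.999, -0.0]
wrist_force: [-0.6, 0.4, -0.7]
finger_gap: 0.0427
```

Run:
```python
from h import *
w=np.load("w1.npz"); a=ray(w,254,190,.052); b=ray(w,253.5,40,.047);print(a,b,np.degrees(np.arctan2(*(b-a)[1::-1])))
to([.459,-.2758,.0265],184.4)
```

```text
[ 0.45877358 -0.2754166   0.052     ] [ 0.56856674 -0.26691194  0.047     ] 4.429330021904405
tcp [ 0.4591 -0.2766  0.1513] j6 [-0.692  0.276 -0.205  1.09  -0.    -0.62 ] shift units [0.008 0.039 6.241] rot units [-2.000e-05  0.000e+00 -2.373e-02] deg [-0.01  0.   -8.54]  F [-0.6  0.4 -0.7] gap 0.0427
```

>>> {"api": "arm_command", "payload": {
  "rows": [
    {"rot":[0,0,-0.0237],"delta_pos":[0.01,0.04,0.8],"fingers":0.5},
    {"rot":[0,0,0],"delta_pos":[0,0,0.9],"fingers":0.5},
    {"rot":[0,0,0],"delta_pos":[0,0,0.9],"fingers":0.5},
    {"rot":[0,0,0],"delta_pos":[0,0,0.9],"fingers":0.5},
    {"rot":[0,0,0],"delta_pos":[0,0,0.9],"fingers":0.5},
    {"rot":[0,0,0],"delta_pos":[0,0,0.7],"fingers":0.5},
    {"rot":[0,0,0],"delta_pos":[0,0,0.6],"fingers":0.5},
    {"rot":[0,0,0],"delta_pos":[0,0,0.54],"fingers":0.5},
    {"rot":[0,0,0],"delta_pos":[0,0,0],"fingers":0.5},
    {"rot":[0,0,0],"delta_pos":[0,0,0],"fingers":1},
    {"rot":[0,0,0],"delta_pos":[0,0,0],"fingers":1},
    {"rot":[0,0,0],"delta_pos":[0,0,0],"fingers":1},
    {"rot":[0,0,0],"delta_pos":[0,0,0],"fingers":1},
    {"rot":[0,0,0],"delta_pos":[0,0,0],"fingers":1},
    {"rot":[0,0,0],"delta_pos":[0,0,0],"fingers":1}
  ],
  "squeeze": 40
}}

```text
clock: 5.65
tcp_pos: [0.4597, -0.276, 0.0272]
orientation: [0.001, -0.035, 0.999, -0.001]
wrist_force: [-0.1, 0.4, 5.2]
finger_gap: 0.0133
```

Run:
```python
from h import *
to([.459,-.2758,.0265],184.4)
```

```text
tcp [ 0.4597 -0.276   0.0272] j6 [-0.69   0.389 -0.381  0.799 -0.    -0.76 ] shift units [0.036 0.013 0.037] rot units [-0.0002   0.00019 -0.00122] deg [-0.07  0.07 -0.44]  F [-0.1  0.4  5.2] gap 0.0133
```

>>> {"api": "arm_command", "payload": {
  "rows": [
    {"rot":[0,0,0],"delta_pos":[0,0,-0.3],"fingers":1},
    {"rot":[0,0,0],"delta_pos":[0,0,-0.5],"fingers":1},
    {"rot":[0,0,0],"delta_pos":[0,0,-0.9],"fingers":1},
    {"rot":[0,0,0],"delta_pos":[0,0,-1],"fingers":1},
    {"rot":[0,0,0],"delta_pos":[0,0,-1],"fingers":1},
    {"rot":[0,0,0],"delta_pos":[0,0,-0.8],"fingers":1},
    {"rot":[0,0,0],"delta_pos":[0,0,-0.5],"fingers":1},
    {"rot":[0,0,0],"delta_pos":[0,0,0],"fingers":1}
  ]
}}

```text
clock: 6.45
tcp_pos: [0.4599, -0.2761, 0.1282]
orientation: [0.001, -0.035, 0.999, -0.001]
wrist_force: [0.2, -0.7, -0.5]
finger_gap: 0.0129
```

Run:
```python
from h import *
to([.457,.0145,.11],185.9)
```

```text
tcp [ 0.4599 -0.2761  0.1282] j6 [-0.69   0.291 -0.245  1.033 -0.    -0.76 ] shift units [-0.857 14.506  0.883] rot units [-0.00032  0.00032 -0.00537] deg [-0.12  0.12 -1.93]  F [ 0.2 -0.7 -0.5] gap 0.0129
```

>>> {"api": "arm_command", "payload": {
  "rows": [
    {"rot":[0,0,0],"delta_pos":[-0.05,0.4,0],"fingers":1},
    {"rot":[0,0,0],"delta_pos":[-0.05,0.7,0],"fingers":1},
    {"rot":[0,0,0],"delta_pos":[-0.05,0.95,0],"fingers":1},
    {"rot":[0,0,0],"delta_pos":[-0.05,0.95,0],"fingers":1},
    {"rot":[0,0,0],"delta_pos":[-0.05,0.95,0],"fingers":1},
    {"rot":[0,0,0],"delta_pos":[-0.05,0.95,0],"fingers":1},
    {"rot":[0,0,0],"delta_pos":[-0.05,0.95,0],"fingers":1},
    {"rot":[0,0,0],"delta_pos":[-0.05,0.95,0],"fingers":1},
    {"rot":[0,0,0],"delta_pos":[-0.05,0.95,0],"fingers":1},
    {"rot":[0,0,0],"delta_pos":[-0.05,0.95,0],"fingers":1},
    {"rot":[0,0,0],"delta_pos":[-0.05,0.95,0],"fingers":1},
    {"rot":[0,0,0],"delta_pos":[-0.05,0.95,0],"fingers":1},
    {"rot":[0,0,0],"delta_pos":[-0.05,0.95,0],"fingers":1},
    {"rot":[0,0,0],"delta_pos":[-0.05,0.95,0],"fingers":1},
    {"rot":[0,0,0],"delta_pos":[-0.05,0.95,0.2],"fingers":1},
    {"rot":[0,0,-0.0054],"delta_pos":[-0.05,0.7,0.3],"fingers":1},
    {"rot":[0,0,0],"delta_pos":[-0.05,0.35,0.38],"fingers":1},
    {"rot":[0,0,0],"delta_pos":[0,0,0],"fingers":1},
    {"rot":[0,0,0],"delta_pos":[0,0,0],"fingers":1}
  ]
}}

```text
clock: 8.35
tcp_pos: [0.4552, 0.0153, 0.1085]
orientation: [-0.001, -0.052, 0.999, -0.0]
wrist_force: [-0.1, -0.1, -0.4]
finger_gap: 0.0133
```

Run:
```python
from h import *
to([.457,.0145,.11],185.9)
im,d,c=shot("wrist");np.savez("w2.npz",im=im,d=d,**c);cv2.imwrite("pics/w2.png",cv2.resize(im,(768,576)))
g=np.array([.6163,.0308,0]);R=Ro.from_euler('z',5.9,degrees=True)
for n,X in(("veefront",[-.06,0,.057]),("knobtop",[0,0,.2]),("baseL",[-.063,.035,.016]),("baseR",[-.063,-.035,.016]),("tip",None)):
    X=g+R.apply(X) if X else pose()[1]+R.apply([.115,0,.0187]); print(n,X.round(4),proj(c,X)*1.5)
P=pts(d,c);m=(P[...,2]>.19)&(P[...,2]<.21)&(abs(P[...,0]-.62)<.03)
print("knob top pts",m.sum(),P[m].mean(0) if m.any() else 0,P[m].min(0),P[m].max(0))
```

```text
tcp [0.4552 0.0153 0.1085] j6 [-0.143  0.164 -0.464  0.944 -0.    -0.246] shift units [-0.083 -0.048 -0.075] rot units [-0.0e+00 -1.6e-04  5.0e-05] deg [-0.   -0.06  0.02]  F [-0.1 -0.1 -0.4] gap 0.0133
veefront [0.5566 0.0246 0.057 ] [380.33685266 505.99664144]
knobtop [0.6163 0.0308 0.2   ] [ 377.15643157 1096.08553768]
baseL [0.55   0.0591 0.016 ] [440.01575558 448.71875121]
baseR [ 0.5572 -0.0105  0.016 ] [321.47000886 448.47451213]
tip [0.57   0.0267 0.1275] [381.08615041 677.03932608]Traceback (most recent call last):
  File "<stdin>", line 8, in <module>
    return umr_minimum(a, axis, None, out, keepdims, initial, where)
ValueError: zero-size array to reduction operation minimum which has no identity
```

View pics/w2.png

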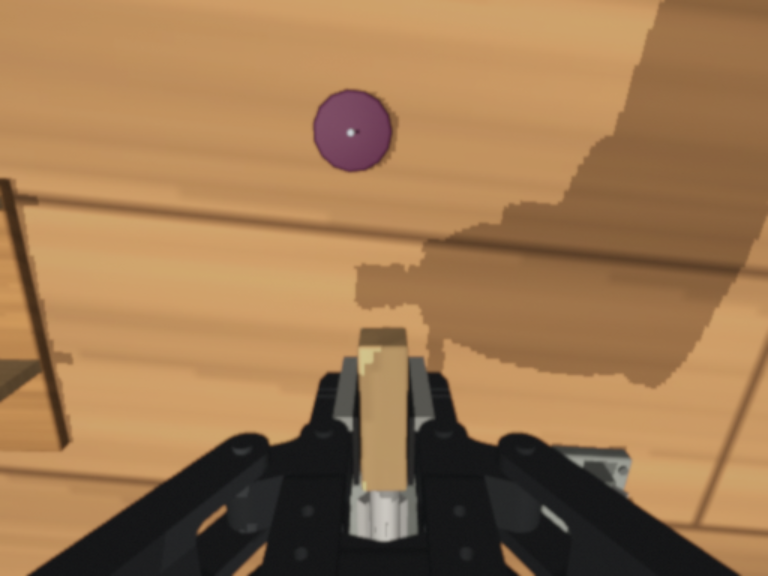

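Looking back from the wrist, the handle is square in the jaws at (383,415) and the tealight is at (352,131). The gauge is out of this view. I'll lower to just above the vee, with the tip short of the head, and check with the fixed cameras.

>>> {"api": "arm_command", "payload": {
  "rows": [
    {"rot":[0,0,0],"delta_pos":[-0.3,-0.02,0.5],"fingers":1},
    {"rot":[0,0,0],"delta_pos":[-0.4,-0.02,0.8],"fingers":1},
    {"rot":[0,0,0],"delta_pos":[-0.3,-0.02,0.8],"fingers":1},
    {"rot":[0,0,0],"delta_pos":[-0.1,0,0.6],"fingers":1},
    {"rot":[0,0,0],"delta_pos":[0,0,0.35],"fingers":1},
    {"rot":[0,0,0],"delta_pos":[0,0,0],"fingers":1},
    {"rot":[0,0,0],"delta_pos":[0,0,0],"fingers":1}
  ]
}}

```text
clock: 9.1
tcp_pos: [0.4777, 0.0159, 0.048]
orientation: [-0.0, -0.051, 0.999, -0.0]
wrist_force: [1.0, -0.4, -0.0]
finger_gap: 0.0129
```

Run:
```python
from h import *
to([.477,.0164,.0475],185.9)
a=[]
for n,(r,q) in {"top":((125,205),(205,285)),"scene":((175,265),(200,290))}.items():
    im,d,c=shot(n);np.savez(f"{n}3.npz",im=im,d=d,**c)
    a.append(cv2.resize(im[r[0]:r[1],q[0]:q[1]],(400,400),interpolation=cv2.INTER_CUBIC))
    tip=pose()[1]+Ro.from_euler('z',5.9,degrees=True).apply([.115,0,.0178]);print(n,tip,(proj(c,tip)-[q[0],r[0]])*400/(r[1]-r[0]))
cv2.imwrite("pics/c3.png",np.hstack(a))
```

```text
tcp [0.4777 0.0159 0.048 ] j6 [-0.135  0.269 -0.498  0.804 -0.    -0.238] shift units [0.032 0.027 0.023] rot units [-1.e-05 -5.e-05 -3.e-05] deg [-0.   -0.02 -0.01]  F [ 1.  -0.4 -0. ] gap 0.0129
top [0.592425   0.02774564 0.06610996] [183.14698169 246.06318578]
scene [0.5926503  0.02774827 0.06630027] [235.75064253 173.38749525]
```

View pics/c3.png

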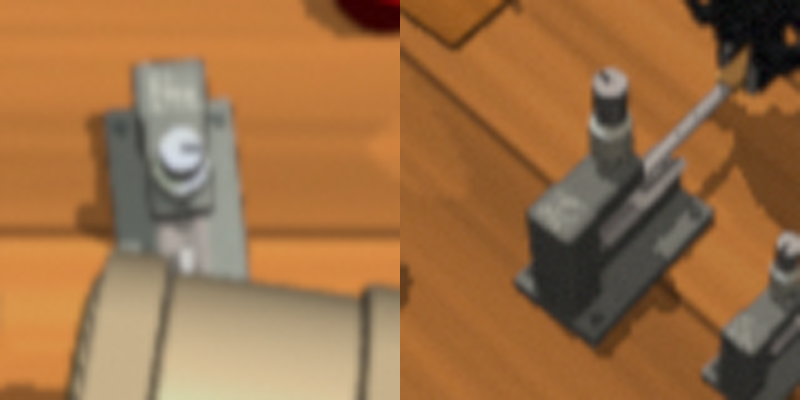

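The rod, bright at (187,262), sits inside the vee mouth (157–212), about 1 mm to the right. I'll correct that and lower it in.

>>> {"api": "arm_command", "payload": {
  "rows": [
    {"rot":[0,0,0],"delta_pos":[0,0.03,0.15],"fingers":1},
    {"rot":[0,0,0],"delta_pos":[0,0,0.15],"fingers":1},
    {"rot":[0,0,0],"delta_pos":[0,0,0.12],"fingers":1},
    {"rot":[0,0,0],"delta_pos":[0,0,0.08],"fingers":1},
    {"rot":[0,0,0],"delta_pos":[0,0,0],"fingers":1},
    {"rot":[0,0,0],"delta_pos":[0,0,0],"fingers":1}
  ]
}}

```text
clock: 9.8
tcp_pos: [0.4777, 0.0166, 0.0379]
orientation: [-0.0, -0.051, 0.999, -0.0]
wrist_force: [-1.2, -0.9, 0.5]
finger_gap: 0.0133
```

Run:
```python
from h import *
to([.477,.0164,.0372],185.9)
s=env.get_state();print(s["wrist_force"],s["ft_torque"])
```

```text
tcp [0.4777 0.0166 0.0379] j6 [-0.133  0.282 -0.511  0.778 -0.    -0.236] shift units [ 0.038 -0.005  0.034] rot units [-4.e-05 -2.e-05  0.e+00] deg [-0.01 -0.01  0.  ]  F [-1.2 -0.9  0.5] gap 0.0133
[-1.15311541 -0.85160384  0.45524465] [-0.06398634  0.01317532 -0.01376793]
```

>>> {"api": "arm_command", "payload": {
  "rows": [
    {"rot":[0,0,0],"delta_pos":[0,0,0.03],"fingers":1},
    {"rot":[0,0,0],"delta_pos":[0,0,0],"fingers":1},
    {"rot":[0,0,0],"delta_pos":[0,0,0],"fingers":1}
  ]
}}

```text
clock: 10.1
tcp_pos: [0.4779, 0.0165, 0.0374]
orientation: [0.0, -0.051, 0.999, -0.0]
wrist_force: [-0.4, -0.4, 0.5]
finger_gap: 0.0135
```

>>> {"api": "arm_command", "payload": {
  "rows": [
    {"rot":[0,0,0],"delta_pos":[0,0,0.03],"fingers":1},
    {"rot":[0,0,0],"delta_pos":[0,0,0],"fingers":1},
    {"rot":[0,0,0],"delta_pos":[0,0,0],"fingers":1}
  ]
}}

```text
clock: 10.4
tcp_pos: [0.478, 0.0165, 0.0368]
orientation: [0.0, -0.051, 0.999, -0.0]
wrist_force: [-1.0, -0.8, 2.9]
finger_gap: 0.0133
```

>>> {"api": "arm_command", "payload": {
  "rows": [
    {"rot":[0,0,0],"delta_pos":[-0.2,0,0],"fingers":1},
    {"rot":[0,0,0],"delta_pos":[-0.2,0,0],"fingers":1},
    {"rot":[0,0,0],"delta_pos":[-0.2,0,0],"fingers":1},
    {"rot":[0,0,0],"delta_pos":[-0.2,0,0],"fingers":1},
    {"rot":[0,0,0],"delta_pos":[-0.2,0,0],"fingers":1}
  ]
}}

```text
clock: 10.9
tcp_pos: [0.4978, 0.0186, 0.0366]
orientation: [-0.0, -0.051, 0.999, -0.0]
wrist_force: [-3.5, -2.8, 4.3]
finger_gap: 0.0132
```

>>> {"api": "arm_command", "payload": {
  "rows": [
    {"rot":[0,0,0],"delta_pos":[-0.2,0,0],"fingers":1},
    {"rot":[0,0,0],"delta_pos":[-0.2,0,0],"fingers":1},
    {"rot":[0,0,0],"delta_pos":[-0.2,0,0],"fingers":1},
    {"rot":[0,0,0],"delta_pos":[-0.2,0,0],"fingers":1},
    {"rot":[0,0,0],"delta_pos":[-0.2,0,0],"fingers":1}
  ]
}}

```text
clock: 11.4
tcp_pos: [0.5171, 0.0207, 0.0367]
orientation: [-0.001, -0.052, 0.999, -0.0]
wrist_force: [-6.8, -3.1, 7.3]
finger_gap: 0.0136
```

Run:
```python
from h import *
p=pose()[1]; print(Ro.from_euler('z',-5.9,degrees=True).apply(p-[.6163,.0308,0]),env.get_state()["wrist_force"])
```

```text
[-0.09970861  0.00016344  0.03668096] [-6.79079931 -3.05498144  7.30598426]
```

>>> {"api": "arm_command", "payload": {
  "rows": [
    {"rot":[0,0,0],"delta_pos":[0,-0.02,-0.025],"fingers":1},
    {"rot":[0,0,0],"delta_pos":[0,0,0],"fingers":1},
    {"rot":[0,0,0],"delta_pos":[0,0,0],"fingers":1}
  ]
}}

```text
clock: 11.7
tcp_pos: [0.5182, 0.0206, 0.0371]
orientation: [0.001, -0.052, 0.999, 0.0]
wrist_force: [-0.3, -0.3, 1.5]
finger_gap: 0.0135
```

>>> {"api": "arm_command", "payload": {
  "rows": [
    {"rot":[0,0,0],"delta_pos":[-0.1,0,0],"fingers":1},
    {"rot":[0,0,0],"delta_pos":[-0.1,0,0],"fingers":1},
    {"rot":[0,0,0],"delta_pos":[0,0,0],"fingers":1}
  ]
}}

```text
clock: 12.0
tcp_pos: [0.5219, 0.021, 0.0371]
orientation: [0.0, -0.052, 0.999, 0.0]
wrist_force: [-1.7, 0.2, 1.9]
finger_gap: 0.0131
```

>>> {"api": "arm_command", "payload": {
  "rows": [
    {"rot":[0,0,0],"delta_pos":[-0.05,0,0],"fingers":1},
    {"rot":[0,0,0],"delta_pos":[-0.05,0,0],"fingers":1},
    {"rot":[0,0,0],"delta_pos":[0,0,0],"fingers":1}
  ]
}}

```text
clock: 12.3
tcp_pos: [0.5236, 0.0211, 0.0372]
orientation: [-0.0, -0.052, 0.999, 0.0]
wrist_force: [-2.5, -0.0, 2.3]
finger_gap: 0.0132
```

>>> {"api": "arm_command", "payload": {
  "rows": [
    {"rot":[0,0,0],"delta_pos":[-0.04,0,0],"fingers":1},
    {"rot":[0,0,0],"delta_pos":[0,0,0],"fingers":1}
  ]
}}

```text
clock: 12.5
tcp_pos: [0.5244, 0.0212, 0.0372]
orientation: [-0.0, -0.052, 0.999, 0.0]
wrist_force: [-2.2, 1.2, 2.5]
finger_gap: 0.0133
```

>>> {"api": "arm_command", "payload": {
  "rows": [
    {"rot":[0,0,0],"delta_pos":[-0.04,0,0],"fingers":1},
    {"rot":[0,0,0],"delta_pos":[0,0,0],"fingers":1}
  ]
}}

```text
clock: 12.7
tcp_pos: [0.5252, 0.0213, 0.0372]
orientation: [0.0, -0.052, 0.999, 0.0]
wrist_force: [-3.1, 0.7, 1.9]
finger_gap: 0.0134
```

>>> {"api": "arm_command", "payload": {
  "rows": [
    {"rot":[0,0,0],"delta_pos":[-0.04,0,0],"fingers":1},
    {"rot":[0,0,0],"delta_pos":[0,0,0],"fingers":1}
  ]
}}

```text
clock: 12.9
tcp_pos: [0.526, 0.0213, 0.0372]
orientation: [0.0, -0.052, 0.999, 0.0]
wrist_force: [-2.4, 1.6, 3.0]
finger_gap: 0.0131
```

>>> {"api": "arm_command", "payload": {
  "rows": [
    {"rot":[0,0,0],"delta_pos":[-0.03,0,0],"fingers":1},
    {"rot":[0,0,0],"delta_pos":[0,0,0],"fingers":1}
  ]
}}

```text
clock: 13.1
tcp_pos: [0.5266, 0.0214, 0.0372]
orientation: [0.0, -0.052, 0.999, 0.0]
wrist_force: [-2.5, 2.2, 4.2]
finger_gap: 0.0135
```

>>> {"api": "arm_command", "payload": {
  "rows": [
    {"rot":[0,0,0],"delta_pos":[-0.03,0,0],"fingers":1},
    {"rot":[0,0,0],"delta_pos":[0,0,0],"fingers":1}
  ]
}}

```text
clock: 13.3
tcp_pos: [0.5272, 0.0214, 0.0372]
orientation: [-0.0, -0.052, 0.999, 0.0]
wrist_force: [-3.1, 1.5, 2.9]
finger_gap: 0.0129
```

>>> {"api": "arm_command", "payload": {
  "rows": [
    {"rot":[0,0,0],"delta_pos":[-0.03,0,0],"fingers":1},
    {"rot":[0,0,0],"delta_pos":[0,0,0],"fingers":1}
  ]
}}

```text
clock: 13.5
tcp_pos: [0.5278, 0.0215, 0.0372]
orientation: [0.0, -0.052, 0.999, 0.0]
wrist_force: [-3.1, 2.0, 3.4]
finger_gap: 0.013
```

>>> {"api": "arm_command", "payload": {
  "rows": [
    {"rot":[0,0,0],"delta_pos":[-0.03,0,0],"fingers":1},
    {"rot":[0,0,0],"delta_pos":[0,0,0],"fingers":1}
  ]
}}

```text
clock: 13.7
tcp_pos: [0.5284, 0.0216, 0.0372]
orientation: [0.0, -0.052, 0.999, 0.0]
wrist_force: [-3.7, 1.9, 2.9]
finger_gap: 0.0136
```

>>> {"api": "arm_command", "payload": {
  "rows": [
    {"rot":[0,0,0],"delta_pos":[-0.03,0,0],"fingers":1},
    {"rot":[0,0,0],"delta_pos":[0,0,0],"fingers":1}
  ]
}}

```text
clock: 13.9
tcp_pos: [0.5285, 0.0216, 0.0371]
orientation: [-0.0, -0.052, 0.999, -0.0]
wrist_force: [-5.1, 2.4, 4.6]
finger_gap: 0.0131
```

>>> {"api": "arm_command", "payload": {
  "rows": [
    {"rot":[0,0,0],"delta_pos":[-0.03,0,0],"fingers":1},
    {"rot":[0,0,0],"delta_pos":[0,0,0],"fingers":1}
  ]
}}

```text
clock: 14.1
tcp_pos: [0.5284, 0.0216, 0.037]
orientation: [-0.001, -0.051, 0.999, -0.0]
wrist_force: [-6.2, 1.6, 5.4]
finger_gap: 0.0133
```

>>> {"api": "arm_command", "payload": {
  "rows": [
    {"rot":[0,0,0],"delta_pos":[-0.03,0,0],"fingers":1},
    {"rot":[0,0,0],"delta_pos":[0,0,0],"fingers":1}
  ]
}}

```text
clock: 14.3
tcp_pos: [0.5285, 0.0216, 0.037]
orientation: [-0.002, -0.051, 0.999, -0.0]
wrist_force: [-7.8, 0.6, 7.4]
finger_gap: 0.0132
```

The TCP stopped at x=0.5285 while the force rose to about 8 N, so the tip is against the stop. I'll ease off slightly and release.

>>> {"api": "arm_command", "payload": {
  "rows": [
    {"rot":[0,0,0],"delta_pos":[0.03,0,-0.015],"fingers":1},
    {"rot":[0,0,0],"delta_pos":[0,0,0],"fingers":1},
    {"rot":[0,0,0],"delta_pos":[0,0,0],"fingers":0.7},
    {"rot":[0,0,0],"delta_pos":[0,0,0],"fingers":0.6},
    {"rot":[0,0,0],"delta_pos":[0,0,0],"fingers":0.5},
    {"rot":[0,0,0],"delta_pos":[0,0,0],"fingers":0.5},
    {"rot":[0,0,0],"delta_pos":[0,0,-0.3],"fingers":0.5},
    {"rot":[0,0,0],"delta_pos":[0,0,-0.8],"fingers":0.5},
    {"rot":[0,0,0],"delta_pos":[0,0,-1],"fingers":0.5},
    {"rot":[0,0,0],"delta_pos":[0.5,0,-1],"fingers":0.5},
    {"rot":[0,0,0],"delta_pos":[1,0,-1],"fingers":0.5},
    {"rot":[0,0,0],"delta_pos":[1,0,-1],"fingers":0.5},
    {"rot":[0,0,0],"delta_pos":[1,0,-1],"fingers":0.5},
    {"rot":[0,0,0],"delta_pos":[0,0,-1],"fingers":0.5},
    {"rot":[0,0,0],"delta_pos":[0,0,-1],"fingers":0.5},
    {"rot":[0,0,0],"delta_pos":[0,0,-1],"fingers":0.5},
    {"rot":[0,0,0],"delta_pos":[0,0,0],"fingers":0.5}
  ]
}}

```text
clock: 16.0
tcp_pos: [0.4617, 0.0142, 0.2226]
orientation: [0.003, -0.052, 0.999, -0.001]
wrist_force: [-0.5, -0.1, -0.5]
finger_gap: 0.0431
```

Run:
```python
from h import *
print(env.get_state()["wrist_force"])
a=[]
for n,(r,q) in {"top":((125,205),(205,285)),"scene":((175,265),(200,290))}.items():
    im,d,c=shot(n);np.savez(f"{n}4.npz",im=im,d=d,**c)
    a.append(cv2.resize(im[r[0]:r[1],q[0]:q[1]],(400,400),interpolation=cv2.INTER_CUBIC))
    P=pts(d,c);m=(P[...,2]>.19)&(P[...,2]<.21)&(abs(P[...,0]-.616)<.02)&(abs(P[...,1]-.031)<.02)
    if m.any():print(n,m.sum(),P[m].mean(0),np.median(P[m][:,2]),np.argwhere(m).mean(0), "ray .2",ray(c,*np.argwhere(m).mean(0)[::-1],.2))
cv2.imwrite("pics/c4.png",np.hstack(a))
```

```text
[-0.45014802 -0.07177693 -0.52254892]
top 65 [0.61712748 0.03122286 0.19587042] 0.19616091544544342 [154.89230769 240.8       ] ray .2 [0.61631663 0.03126439 0.2       ]
scene 51 [0.62086199 0.03318344 0.19533439] 0.1956832143702981 [194.43137255 246.47058824] ray .2 [0.62312119 0.03563782 0.2       ]
```

View pics/c4.png

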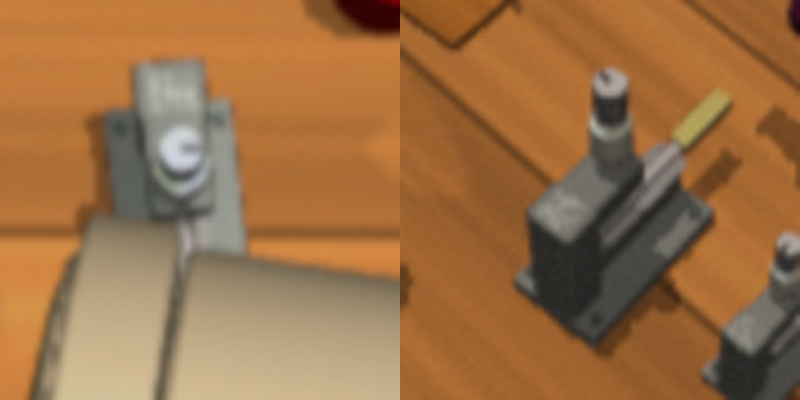

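The pin lies level in the vee, with its handle at (705,115) in the scene crop just ahead of the vee front, which fits home. The knob top is at z≈0.196 on the axis (0.617, 0.031). I'll go above it and wind the wrist back.

>>> {"api": "arm_command", "payload": {
  "rows": [
    {"rot":[0,0,0],"delta_pos":[-0.5,0.05,-0.2],"fingers":0.5},
    {"rot":[0,0,0],"delta_pos":[-0.9,0,0],"fingers":0.5},
    {"rot":[0,0,0],"delta_pos":[-0.9,0,0],"fingers":0.5},
    {"rot":[0,0,0],"delta_pos":[-0.9,0,0],"fingers":0.5},
    {"rot":[0,0,0],"delta_pos":[-0.9,0,0],"fingers":0.5},
    {"rot":[0,0,0],"delta_pos":[-0.9,0,0],"fingers":0.5},
    {"rot":[0,0,0],"delta_pos":[-0.9,0,0],"fingers":0.5},
    {"rot":[0,0,0],"delta_pos":[-0.9,0,0],"fingers":0.5},
    {"rot":[0,0,0],"delta_pos":[-0.6,0,0],"fingers":0.5},
    {"rot":[0,0,-0.0236],"delta_pos":[-0.4,0,0],"fingers":0.5},
    {"rot":[0,0,-0.0236],"delta_pos":[0,0,0],"fingers":0.5},
    {"rot":[0,0,-0.0236],"delta_pos":[0,0,0],"fingers":0.5},
    {"rot":[0,0,-0.0236],"delta_pos":[0,0,0],"fingers":0.5},
    {"rot":[0,0,-0.0236],"delta_pos":[0,0,0],"fingers":0.5},
    {"rot":[0,0,-0.0236],"delta_pos":[0,0,0],"fingers":0.5},
    {"rot":[0,0,-0.0236],"delta_pos":[0,0,0],"fingers":0.5},
    {"rot":[0,0,-0.0236],"delta_pos":[0,0,0],"fingers":0.5},
    {"rot":[0,0,-0.0236],"delta_pos":[0,0,0],"fingers":0.5},
    {"rot":[0,0,-0.0236],"delta_pos":[0,0,0],"fingers":0.5},
    {"rot":[0,0,0],"delta_pos":[0,0,0],"fingers":0.5}
  ]
}}

```text
clock: 18.1
tcp_pos: [0.6151, 0.0317, 0.2221]
orientation: [0.001, 0.713, -0.702, -0.001]
wrist_force: [-0.3, 0.6, -0.6]
finger_gap: 0.0428
```

Run:
```python
from h import *
to([.617,.0312,.166],270)
im,d,c=shot("wrist");np.savez("w5.npz",im=im,d=d,**c);cv2.imwrite("pics/w5.png",im)
p=pose()[1]
print("pred knob",proj(c,np.array([.617,.0312,.196])),"tcp px",proj(c,p))
P=pts(d,c);m=(P[...,2]>.19)&(P[...,2]<.205)&(np.hypot(P[...,0]-.617,P[...,1]-.031)<.016)
print(m.sum(),P[m].mean(0),np.median(P[m][:,2]),np.argwhere(m).mean(0) if m.any() else 0)
```

```text
tcp [0.6151 0.0317 0.2221] j6 [-0.079  0.398  0.146  1.321 -0.    -1.665] shift units [ 0.026 -0.1    2.804] rot units [3.00e-04 2.00e-05 2.48e-03] deg [0.11 0.01 0.89]  F [-0.3  0.6 -0.6] gap 0.0428
pred knob [250.69893699 231.22389877] tcp px [253.90336892 255.53321588]
915 [0.61686795 0.02956714 0.19533853] 0.19566237586726445 [228.14644809 250.9726776 ]
```

View pics/w5.png

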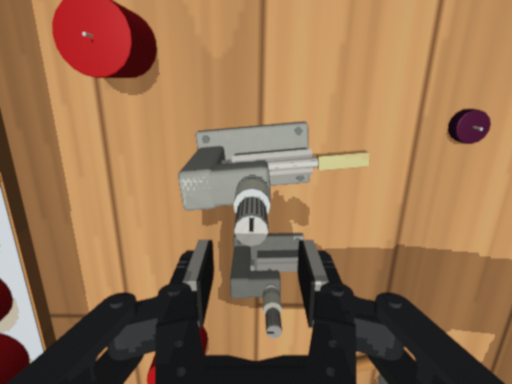

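The knob top is at (251,231), where predicted, with its mark line visible. I'll descend to TCP z≈0.168 and grip.

>>> {"api": "arm_command", "payload": {
  "rows": [
    {"rot":[0,0,0],"delta_pos":[0.02,-0.1,0.4],"fingers":0.5},
    {"rot":[0,0,0],"delta_pos":[0,0,0.7],"fingers":0.5},
    {"rot":[0,0,0],"delta_pos":[0,0,0.7],"fingers":0.5},
    {"rot":[0,0,0],"delta_pos":[0,0,0.5],"fingers":0.5},
    {"rot":[0,0,0],"delta_pos":[0,0,0.4],"fingers":0.5},
    {"rot":[0,0,0],"delta_pos":[0,0,0],"fingers":0.5},
    {"rot":[0,0,0],"delta_pos":[0,0,0],"fingers":0.5}
  ],
  "squeeze": 30
}}

```text
clock: 18.85
tcp_pos: [0.6171, 0.0311, 0.1696]
orientation: [0.0, 0.712, -0.702, 0.0]
wrist_force: [0.1, 0.5, 0.5]
finger_gap: 0.0426
```

>>> {"api": "arm_command", "payload": {
  "rows": [
    {"rot":[0,0,0],"delta_pos":[0,0,0],"fingers":1},
    {"rot":[0,0,0],"delta_pos":[0,0,0],"fingers":1},
    {"rot":[0,0,0],"delta_pos":[0,0,0],"fingers":1},
    {"rot":[0,0,0],"delta_pos":[0,0,0],"fingers":1},
    {"rot":[0,0,0],"delta_pos":[0,0,0],"fingers":1}
  ]
}}

```text
clock: 19.35
tcp_pos: [0.6176, 0.031, 0.1703]
orientation: [-0.001, 0.712, -0.702, 0.001]
wrist_force: [0.6, 0.1, 4.6]
finger_gap: 0.0188
```

Run:
```python
from h import *
s=env.get_state();print(s["wrist_force"],s["ft_torque"],s["tcp_pos"],s["joint_pos"])
im,d,c=shot("wrist");cv2.imwrite("pics/w6.png",im)
```

```text
[0.57722033 0.06142648 4.59475292] [ 0.00630487 -0.08729368 -0.02838895] [0.61761809 0.03104704 0.17032699] [-7.94801617e-02  4.17930484e-01  4.84211452e-02  1.19942881e+00
 -4.74866888e-05 -1.66540544e+00]
```

>>> {"api": "arm_command", "payload": {
  "rows": [
    {"rot":[0,0,0.0159],"delta_pos":[0,0,0.0125],"fingers":1},
    {"rot":[0,0,0.0159],"delta_pos":[0,0,0.0125],"fingers":1},
    {"rot":[0,0,0.0159],"delta_pos":[0,0,0.0125],"fingers":1},
    {"rot":[0,0,0.0159],"delta_pos":[0,0,0.0125],"fingers":1},
    {"rot":[0,0,0.0159],"delta_pos":[0,0,0.0125],"fingers":1}
  ]
}}

```text
clock: 19.9
tcp_pos: [0.6175, 0.0311, 0.169]
orientation: [0.001, -0.515, 0.857, -0.0]
wrist_force: [0.3, -0.3, 4.8]
finger_gap: 0.0188
```

```bash
cat > st.py <<'E'
from h import *
L=[];
for i in range(4):
    s=env.get_state()
print(np.round(s["wrist_force"],1),np.round(s["ft_torque"],3),np.round(s["tcp_pos"],4),np.round(s["joint_pos"][5],3),s["clock"],"j6tau",np.round(s["tau"][5],3))
E
python3 st.py
```

```text
[ 0.3 -0.3  4.8] [-0.02  -0.053 -0.002] [0.6175 0.0311 0.169 ] -1.162 19.9 j6tau -0.998
```

>>> {"api": "arm_command", "payload": {
  "rows": [
    {"rot":[0,0,0.0159],"delta_pos":[0,0,0.0125],"fingers":1},
    {"rot":[0,0,0.0159],"delta_pos":[0,0,0.0125],"fingers":1},
    {"rot":[0,0,0.0159],"delta_pos":[0,0,0.0125],"fingers":1}
  ]
}}

```text
clock: 20.2
tcp_pos: [0.6175, 0.0311, 0.1683]
orientation: [0.001, -0.381, 0.924, -0.0]
wrist_force: [0.0, 0.7, 5.7]
finger_gap: 0.0187
```

```bash
python3 st.py
```

```text
[0.  0.7 5.7] [ 0.081 -0.016  0.044] [0.6175 0.0311 0.1683] -0.862 20.2 j6tau -0.998
```

>>> {"api": "arm_command", "payload": {
  "rows": [
    {"rot":[0,0,0.0159],"delta_pos":[0,0,0.0125],"fingers":1},
    {"rot":[0,0,0.0159],"delta_pos":[0,0,0.0125],"fingers":1}
  ]
}}

```text
clock: 20.4
tcp_pos: [0.6174, 0.0312, 0.1678]
orientation: [0.001, -0.287, 0.958, -0.0]
wrist_force: [0.6, 1.1, 5.7]
finger_gap: 0.0189
```

```bash
python3 st.py
```

```text
[0.6 1.1 5.7] [ 0.092 -0.055  0.064] [0.6174 0.0312 0.1678] -0.662 20.4 j6tau -0.998
```

>>> {"api": "arm_command", "payload": {
  "rows": [
    {"rot":[0,0,0.0159],"delta_pos":[0,0,0.0125],"fingers":1},
    {"rot":[0,0,0.0159],"delta_pos":[0,0,0.0125],"fingers":1}
  ]
}}

```text
clock: 20.6
tcp_pos: [0.6174, 0.0312, 0.1673]
orientation: [0.001, -0.19, 0.982, -0.0]
wrist_force: [0.3, 1.2, 5.5]
finger_gap: 0.0191
```

```bash
python3 st.py
```

```text
[0.3 1.2 5.5] [ 0.149 -0.005  0.007] [0.6174 0.0312 0.1673] -0.463 20.6 j6tau -0.998
```

>>> {"api": "arm_command", "payload": {
  "rows": [
    {"rot":[0,0,0.0159],"delta_pos":[0,0,0.0125],"fingers":1},
    {"rot":[0,0,0.0159],"delta_pos":[0,0,0.0125],"fingers":1}
  ]
}}

```text
clock: 20.8
tcp_pos: [0.6174, 0.0313, 0.1668]
orientation: [0.001, -0.092, 0.996, 0.0]
wrist_force: [-1.2, 0.7, 5.6]
finger_gap: 0.019
```

```bash
python3 st.py
```

```text
[-1.2  0.7  5.6] [0.179 0.065 0.054] [0.6174 0.0313 0.1668] -0.263 20.8 j6tau -0.986
```

>>> {"api": "arm_command", "payload": {
  "rows": [
    {"rot":[0,0,0.0159],"delta_pos":[0,0,0.0125],"fingers":1},
    {"rot":[0,0,0.0159],"delta_pos":[0,0,0.0125],"fingers":1}
  ]
}}

```text
clock: 21.0
tcp_pos: [0.6174, 0.0313, 0.1665]
orientation: [0.001, 0.008, 1.0, 0.0]
wrist_force: [-0.7, 0.4, 5.8]
finger_gap: 0.0189
```

```bash
python3 st.py
```

```text
[-0.7  0.4  5.8] [0.123 0.07  0.07 ] [0.6174 0.0313 0.1665] -0.063 21.0 j6tau -0.954
```

>>> {"api": "arm_command", "payload": {
  "rows": [
    {"rot":[0,0,0.0159],"delta_pos":[0,0,0.0125],"fingers":1},
    {"rot":[0,0,0.0159],"delta_pos":[0,0,0.0125],"fingers":1}
  ]
}}

```text
clock: 21.2
tcp_pos: [0.6175, 0.0313, 0.1662]
orientation: [0.001, 0.108, 0.994, 0.0]
wrist_force: [-0.3, 1.4, 8.0]
finger_gap: 0.019
```

```bash
python3 st.py
```

```text
[-0.3  1.4  8. ] [0.205 0.142 0.078] [0.6175 0.0313 0.1662] 0.137 21.2 j6tau -0.941
```

>>> {"api": "arm_command", "payload": {
  "rows": [
    {"rot":[0,0,0.0159],"delta_pos":[0,0,0.0125],"fingers":1},
    {"rot":[0,0,0.0159],"delta_pos":[0,0,0.0125],"fingers":1}
  ]
}}

```text
clock: 21.4
tcp_pos: [0.6176, 0.0313, 0.1662]
orientation: [0.001, 0.206, 0.978, 0.0]
wrist_force: [-1.6, 0.6, 9.6]
finger_gap: 0.0191
```

```bash
python3 st.py
```

```text
[-1.6  0.6  9.6] [0.219 0.336 0.112] [0.6176 0.0313 0.1662] 0.337 21.4 j6tau -0.941
```

The sinking stopped at z=0.1662 while force and torque rose (0.11 N·m). The spindle therefore made contact at about 1.6 rad of turn, leaving about 0.4 rad of slip so far. I'll add 0.65 rad without descending.

>>> {"api": "arm_command", "payload": {
  "rows": [
    {"rot":[0,0,0.0159],"delta_pos":[0,0,-0.02],"fingers":1},
    {"rot":[0,0,0.0159],"delta_pos":[0,0,-0.02],"fingers":1},
    {"rot":[0,0,0.0159],"delta_pos":[0,0,0],"fingers":1},
    {"rot":[0,0,0.0159],"delta_pos":[0,0,0],"fingers":1}
  ]
}}

```text
clock: 21.8
tcp_pos: [0.6175, 0.0314, 0.1662]
orientation: [0.001, 0.397, 0.918, 0.001]
wrist_force: [0.7, 0.0, 5.1]
finger_gap: 0.0191
```

```bash
python3 st.py
```

```text
[0.7 0.  5.1] [0.255 0.03  0.128] [0.6175 0.0314 0.1662] 0.736 21.8 j6tau -0.941
```

>>> {"api": "arm_command", "payload": {
  "rows": [
    {"rot":[0,0,0.0159],"delta_pos":[0,0,0],"fingers":1},
    {"rot":[0,0,0.0159],"delta_pos":[0,0,0],"fingers":1},
    {"rot":[0,0,0.008],"delta_pos":[0,0,0],"fingers":1},
    {"rot":[0,0,0],"delta_pos":[0,0,0],"fingers":1}
  ]
}}

```text
clock: 22.2
tcp_pos: [0.6175, 0.0315, 0.1662]
orientation: [0.001, 0.507, 0.862, 0.001]
wrist_force: [0.6, 0.6, 5.7]
finger_gap: 0.019
```

```bash
python3 st.py
```

```text
[0.6 0.6 5.7] [ 0.252 -0.033 -0.001] [0.6175 0.0315 0.1662] 0.983 22.2 j6tau 0.289
```

>>> {"api": "arm_command", "payload": {
  "rows": [
    {"rot":[0,0,0],"delta_pos":[0,0,0],"fingers":0.7},
    {"rot":[0,0,0],"delta_pos":[0,0,0],"fingers":0.6},
    {"rot":[0,0,0],"delta_pos":[0,0,0],"fingers":0.5},
    {"rot":[0,0,0],"delta_pos":[0,0,0],"fingers":0.5},
    {"rot":[0,0,0],"delta_pos":[0,0,-0.4],"fingers":0.5},
    {"rot":[0,0,0],"delta_pos":[0,0,-0.8],"fingers":0.5},
    {"rot":[0,0,0],"delta_pos":[0,0,-0.8],"fingers":0.5},
    {"rot":[0,0,0],"delta_pos":[0,0,-0.8],"fingers":0.5},
    {"rot":[0,0,0],"delta_pos":[0,0,-0.5],"fingers":0.5},
    {"rot":[0,0,0],"delta_pos":[0,0,0],"fingers":0.5},
    {"rot":[0,0,0],"delta_pos":[0,0,0],"fingers":0.5}
  ]
}}

```text
clock: 23.3
tcp_pos: [0.617, 0.0311, 0.2311]
orientation: [0.0, 0.506, 0.862, -0.0]
wrist_force: [0.8, 0.2, -0.8]
finger_gap: 0.0432
```

Run:
```python
from h import *
im,d,c=shot("wrist");np.savez("w7.npz",im=im,d=d,**c)
a=[im]
w=np.load("w5.npz");o=[]
for I,D,C,zt,tag in((w["im"],w["d"],w,.1957,"before"),(im,d,c,.1916,"after")):
    P=pts(D,C);m=(P[...,2]>.185)&(P[...,2]<.205)&(np.hypot(P[...,0]-.617,P[...,1]-.031)<.014)
    n=[np.median(P[m][:,2])]; zt=n[0]
    # top face dark mark: pixels within 8 mm of axis on plane zt
    c0=ray(C,*np.argwhere(m).mean(0)[::-1],zt); g=I.mean(-1); best=[]
    for v,u in np.argwhere(m):
        r=ray(C,u,v,zt)-np.array([.617,.0308,zt])
        if np.hypot(*r[:2])<.0085 and g[v,u]<90: best.append(r[:2])
    b=np.array(best).mean(0) if best else np.zeros(2)
    print(tag,"top z",zt,"c",c0,len(best),b,"angle",np.degrees(np.arctan2(b[1],b[0])))
    q=proj(C,np.array([.617,.031,zt])).astype(int); o.append(cv2.resize(I[q[1]-60:q[1]+40,q[0]-50:q[0]+50],(384,384),interpolation=cv2.INTER_CUBIC))
cv2.imwrite("pics/w7.png",np.hstack(o))
```

```text
before top z 0.19553265976919448 c [0.61682651 0.02838013 0.19553266] 36 [-0.00011833 -0.00369733] angle -91.83304472102168
after top z 0.1916975936753639 c [0.6163433  0.03304829 0.19169759] 38 [-0.00194581  0.0045665 ] angle 113.07910307118689
```

View pics/w7.png

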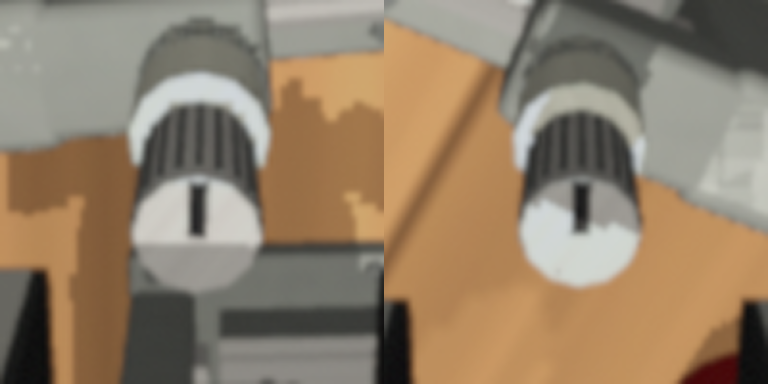

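The mark sits the same way in the gripper's view before and after, at (197,208) and (580,208), so the knob turned with the jaws by 2.65 rad. The knob sank 3.8–4.1 mm, which is about 1.55–1.65 rad of thimble turn, so the slip is about 1.0–1.1 rad (60°). Next I'll check that the pin hasn't moved, then hand in.

Run:
```python
from h import *
o=np.load("scene4.npz")["im"];n,_,c=shot("scene")
for I in(o,n):
    h=cv2.cvtColor(I,cv2.COLOR_BGR2HSV)[190:215,345-200+200-0-0:380] if 0 else cv2.cvtColor(I[185:220,255:290],cv2.COLOR_BGR2HSV)
    m=cv2.inRange(h,(22,60,90),(35,255,255));yx=np.argwhere(m>0)+[185,255];print(len(yx),yx.mean(0),yx.min(0),yx.max(0), ray(c,*yx.mean(0)[::-1],.06))
p=np.array([.6163,.0308,0])+Ro.from_euler('z',5.9,degrees=True).apply([-.09,0,.06]);print("expected handle top",p,proj(c,p))
print(env.get_state()["wrist_force"])
```

```text
56 [201.69642857 267.03571429] [197 262] [207 273] [0.53093474 0.02316526 0.06      ]
57 [201.63157895 267.05263158] [197 262] [207 273] [0.53073544 0.02303967 0.06      ]
expected handle top [0.52677675 0.02154867 0.06      ] [267.63318451 200.54787555]
[-0.80007907  0.80834106 -0.18872153]
```

```bash
python3 -c "
from workcell import env
print(env.hand_in())"
```

```text
the job is handed in; nothing more can be done
None
```

The long plain pin is home in the gauge and clamped, and I handed the job in at about 23 s of the 72 s limit. `hand_in` gives no verdict.

**What I did:**
- I took the plain pin from the middle slot, laid its rod in the vee and slid it in. The TCP stopped moving at x = 0.5285 m while the wrist force rose to about 8 N horizontally (11 N in all), so I took the tip to be at the stop and let go.
- I then gripped only the ratchet knob and turned it 2.65 rad clockwise.

**Last checks:**
- **Turn:** the mark on the knob top sits the same in the gripper's view before and after, so the jaws did not slip on it. My mask put the turn at 155°, against 152° commanded.
- **Clamping and slip:** the knob sank 3.8–4.1 mm and stopped, and torque rose to about 0.1 N·m. That is about 1.55–1.65 rad of thimble turn, leaving about 1.0–1.1 rad (roughly 60°) of ratchet slip, inside the 30–90° asked for.
- **Pin position:** the handle moved less than 0.1 px in the scene view during clamping. The gripper is clear of everything.

**Less certain:**
- **Handle position:** by camera it reads about 4 mm further in than my gauge estimate. That is within 1.3 px in that view, so I relied on the stall against the stop instead.
- **Torque:** the readings were noisy, by about 0.03 N·m, so I judged contact mainly by the sinking stopping.

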